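# Check bored carving blocks with the plug gauge

### The arm

A 6-joint arm with a two-finger parallel gripper is mounted at the origin on the work surface. World frame = base frame: x ahead of the robot, y to its left, z up, the work surface at z = 0. Lengths are in m, angles in degrees, forces in N, time in s.
With the tool pointing down it reaches from about 0.25 to 0.775 m from the base axis. Payload 4 kg.
Tool frame: the origin (TCP) lies on the centre line of the jaws, within the pads' length; the fingertips stand robot.tcp_to_tips ahead of it and the grasp point (between the pads) lies 5 mm behind it (robot.tcp_to_tips is the distance from the TCP to the fingertips, in m); z points along the fingers, y is the line along which they close (so a half turn about z gives the same grasp; the last joint's range is limited). The gripper opens to 85 mm and grips with 20 to 120 N. Pads are 22 mm wide; open, the fingers measure 114 mm over their backs; the gripper's body (76 mm by 85 mm) begins 54 mm behind the grasp point. The pads swing forward as they close: fully open they stand 13 mm farther back than shut.
Start: joints at [67.947, 4.996, 78.535, -0, 96.463, -5.907], TCP at [0.153, 0.528, 0.245] pointing down, gripper open.
Joint ranges: [-177.83, 177.83], [-43.37, 116.18], [15.69, 146.23], [-61.86, 241.86], [9.47, 152.12], [-147.06, 147.06]. Speed limits (degrees/s): [159.86, 159.86, 180, 180, 180, 180].

### API

Orientations are given as a 3x3 rotation matrix whose columns are the frame's x, y, z axes.
In Python, from plant import robot gives the robot as it stands.
- The arm moves only by the tool carry_out, never from a script. Its argument "deltas" is a list of rows, each an object of numbers: "tx", "ty", "tz": the shift along the tool's x, y, z in m; "yaw": the turn about the tool's z in rad; "jaw": the finger opening in m, from 0 to 0.0854. In form: [{"tx": .., "ty": .., "tz": .., "yaw": .., "jaw": ..}, ...]. A call has 1 to 12 rows; each row is the pose to reach, as a shift and turn from the pose commanded when the call began, along the tool's axes at that moment; what a row does not reach only later rows make up. A row lasts 1/8 s, in which the tool goes at most 62.5 mm and 10.7 degrees, less where a joint would pass 70% of its speed; a pose out of reach is approached as far as the arm can. A call with a gripper value outside its range is refused whole. The fingers move at their own pace and stop on an object; "grip_force" is the grip in N (left out, the last holds). Time passes only in rows, so rows that repeat a pose let the fingers close. It gives the time, the measured TCP pose, the force, the opening and the grip force at its end, in the units of the state.
- robot.get_state(): the state, without advancing time (a new reading comes with each control period).
- robot.camera(name): name is "scene" or "top" or "wrist"; returns (picture, depth): 400x640x3 uint8, red, green, blue; 400x640 float32, m along the optical axis (not along the pixel's ray), 0 where there is no reading.
- robot.get_calibration(name): a dict with "mtx" (3x3 intrinsics, pixels), "R" (3x3) and "t" (3): a world point X has camera coordinates R X + t; the wrist camera has in their place "mount" (4x4, takes a point from camera to tool coordinates, whose origin is the TCP and whose axes are the flange's). Camera axes: x right, y down, z forward; pixel columns grow to the right and rows downward; lengths in m; the calibration is good to about 2 mm. A picture is of the moment at which its call begins: read the wrist's pose just before it. get_calibration takes no time and is no camera call.
- robot.finish_job(): hands the job in; it is judged then, once.
The state is a dict: "time_s": time; "joint_positions": joint angles; "joint_vel": joint speeds; "joint_torque": joint torques, N m; "tcp_pos": TCP position; "tcp_rot": TCP orientation; "ft_force": force on the tool from outside, world axes, zero at the start; "ft_torque": the same for the moment, N m; "width": finger opening in m; "gripper_force": force on a finger pad.
Only numpy, scipy, OpenCV 4.12 (cv2) and the standard library are available. Lean on these libraries where they do the work, as an engineer would, in place of code of your own. Each camera call takes 0.05 s, during which the arm holds its last target. There are 200 camera calls.

### The job

Two wooden blocks with a hole bored through them lie on the carving bench, one bored too small. First test with the plug gauge: lower it right through the hole of the block that it passes and leave it standing upright there, with that block left where it lies. Then put the other bored block, which the gauge cannot enter, flat in the shallow grey tray for re-boring.

Things in the scene. Friction and masses are not known exactly. Their poses are not given: they have to be found in the camera images.
- gauge_center (a point): Plug gauge: a loose plain round rod, 28 mm in diameter, 120 mm tall, upright on the mat, 150 g; lower 55 mm steel, upper 65 mm light wood handle, brass band between, foot chamfered 2 mm. The point is its centre, 60 mm above its foot; z up to the handle. Right through a block, its foot stands on the mat and its centre is 43 mm above the block's; best gripped 25 mm above its centre.
- wide_block_center (a point): Loose block of plain brown wood, flat on the mat, 86 (its x) by 58 (its y) by 34 mm tall, 75 g, with one upright round hole right through its middle, 40 mm in diameter, so that the 28 mm gauge passes, 2 mm chamfer at the mouth. The point is the block's centre, on the hole's axis, 17 mm above its underside; z up. Turned up to 40 degrees either way from x ahead; gripped across its 58 mm width.
- narrow_block_center (a point): Loose block of plain brown wood, flat on the mat, 86 (its x) by 58 (its y) by 34 mm tall, 75 g, with one upright round hole right through its middle, 18 mm in diameter, so that the 28 mm gauge cannot enter, 2 mm chamfer at the mouth. The point is the block's centre, on the hole's axis, 17 mm above its underside; z up. Turned up to 40 degrees either way from x ahead; gripped across its 58 mm width.
- tray: Shallow open grey plastic tray, fixed on the table left of the mat, 170 mm (x) by 150 mm (y) outside, walls 5 mm thick and 28 mm high, floor 5 mm thick. The origin is the centre of its underside, on the table top (z = 0), z up. The green cutting mat under the blocks and gauge is 3 mm thick.
Mind the look-alikes: they are no part of the job. Leave any purple or turquoise look-alike of the part that bears gauge_center alone.

How it is judged (in metres and radians):
On the way, in this order (a step that is already met when the one before it is completed fails the run):
1. the gauge is right through the hole of the block that takes it, upright (horizontal distance between gauge_center and wide_block_center below 0.015 m and z of gauge_center in the frame of wide_block_center below 0.049 m and angle between gauge_center's own z axis and vertical below 0.2 rad), for 0.2 s.
2. the block that it does not enter lies flat in the tray (x of narrow_block_center in the frame of tray between -0.06 and 0.06 m and y of narrow_block_center in the frame of tray between -0.06 and 0.06 m and z of narrow_block_center in the frame of tray below 0.029 m and angle between narrow_block_center's own z axis and vertical below 0.2 rad), for 0.2 s.
At the end, for the whole second after the job is handed in: Gauge in the 40 mm hole: within 6 mm of the mat, 15 mm of the hole's axis and 11 degrees of upright; that block flat, within 50 mm of its start. The 18 mm hole's block in the tray: flat within 11 degrees, centre under 29 mm above the tray's origin and within 60 mm along its x and y. All at rest (all of step 1 and all of step 2 and distance of wide_block_center from where it was at the start of the episode below 0.05 m and angle between wide_block_center's own z axis and vertical below 0.2 rad and linear speed of each of gauge, narrow_block, wide_block below 0.03 m/s); the robot touches nothing.
It also fails if it takes over 69 s, if anything falls off the work surface, if the arm or the gripper's body presses on something with over 40 N, if the wrist force passes 120 N, or if a joint passes its speed limit or range.

## Working session

There is one attempt and no reset: what is moved stays moved. The work goes in short steps, Python scripts to look and compute and a tool call to move; the robot and the scene stay as the last step left them, time stands still between calls to the robot, and variables do not carry over. Pictures are saved under pics/ and viewed, at most 10 in all, crops included, and the job is handed in when it is done.

Besides the shell and the picture viewer there is one more tool, called after ">>>" as name(argument=value, ...) on one line, values as JSON. carry_out: Moves the arm, as the interface text tells. Its arguments: {"type":"object","properties":{"deltas":{"type":"array"},"grip_force":{"type":"number"}},"required":["deltas"]}

```bash
mkdir -p pics; cat > h.py <<'E'
import numpy as np, cv2
from plant import robot
def cam(n):
    s=robot.get_state(); im,d=robot.camera(n); c=robot.get_calibration(n); K=np.array(c["mtx"])
    if "R" in c: R=np.array(c["R"]).T; o=-R@np.array(c["t"])
    else:
        M=np.array(c["mount"]); T=np.array(s["tcp_rot"]); R=T@M[:3,:3]; o=T@M[:3,3]+np.array(s["tcp_pos"])
    return im,d,K,R,o
def ray(u,v,z,K,R,o):
    r=R@np.linalg.inv(K)@np.array([u,v,1.]); return o+r*(z-o[2])/r[2]
def cloud(d,K,R,o):
    v,u=np.mgrid[:d.shape[0],:d.shape[1]]
    p=np.stack([u,v,np.ones_like(u)],-1)@np.linalg.inv(K).T*d[...,None]
    return p@R.T+o
def save(im,n): cv2.imwrite(n,im[...,::-1])
E
python3 - <<'E'
from h import *
s=robot.get_state(); print(s["time_s"],s["tcp_pos"],np.round(s["tcp_rot"],3).tolist(),s["width"],robot.tcp_to_tips)
a=cam("top"); np.savez("top.npz",*a); save(a[0],"pics/top.png")
print(a[3],a[4],a[2][0,0])
E
```

```text
0.0 [0.15279476 0.52786662 0.24413741] [[-0.961, 0.278, -0.001], [0.278, 0.961, -0.002], [0.0, -0.002, -1.0]] 0.08522310117251154 0.014
[[ 0.01346441 -0.98822008  0.152446  ]
 [-0.99990712 -0.0129851   0.00413935]
 [-0.00211106 -0.15248758 -0.98830313]] [0.45240901 0.01720755 1.06526424] 429.8728664318031
```

View pics/top.png

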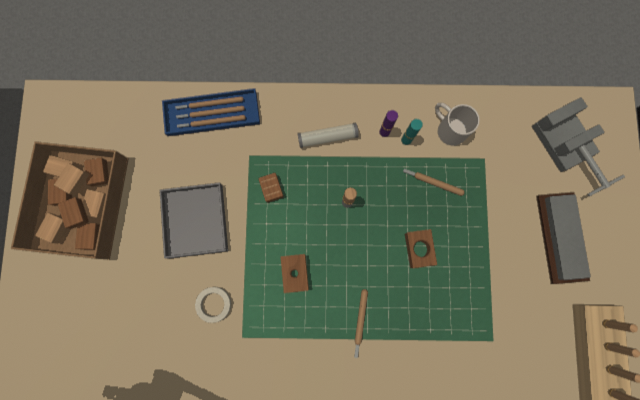

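The top view shows:
- Gauge at (350,195), with a wood handle. The look-alikes are purple (389,123) and turquoise (412,132), and neither is the target.
- Block with the large hole at (421,249), so this is the wide block.
- Block with the small hole at (294,273), so this is the narrow block.
- Tray at (195,221).
- Patterned block at (271,188), which has no hole and isn't part of the job.

Next I'll measure these and confirm with an enlarged crop.

```bash
python3 - <<'E'
from h import *
z=np.load("top.npz"); im,d,K,R,o=[z[k] for k in z.files]
P=cloud(d,K,R,o); 
def roi(u0,u1,v0,v1,zl,zh):
    m=np.zeros(d.shape,np.uint8); m[v0:v1,u0:u1]=1
    return m*((P[...,2]>zl)&(P[...,2]<zh)&(d>0)).astype(np.uint8)
for n,r in dict(wide=(395,450,220,280),narrow=(270,320,245,300)).items():
    m=roi(*r,0.028,0.05)
    c=max(cv2.findContours(m,0,2)[0],key=cv2.contourArea)[:,0]
    q=np.array([ray(u,v,.037,K,R,o)[:2] for u,v in c]).astype(np.float32)
    (cx,cy),(w,h),a=cv2.minAreaRect(q); b=cv2.boxPoints(((cx,cy),(w,h),a))
    e=max([b[1]-b[0],b[2]-b[1]],key=np.linalg.norm); e=e*np.sign(e[0])
    print(n,cx,cy,w,h,"yaw",np.degrees(np.arctan2(e[1],e[0])))
g=P[roi(335,365,175,215,.113,.14)>0]; print("gauge",len(g),np.median(g,0),g.min(0),g.max(0))
t=P[roi(155,235,180,262,.02,.04)>0]; print("tray",np.percentile(t,[1,99],axis=0))
cr=lambda u,v:cv2.resize(im[v-35:v+35,u-35:u+35],(260,260),interpolation=2)
save(np.hstack([cr(350,195),cr(421,249),cr(294,273)]),"pics/crop.png")
E
```

```text
wide 0.5177914500236511 -0.22671806812286377 0.08589193969964981 0.06054835766553879 yaw 8.34684
narrow 0.4552442729473114 0.07543027400970459 0.08603525906801224 0.05824662372469902 yaw 6.750969
gauge 126 [ 0.63187692 -0.05057353  0.12334325] [ 0.61861206 -0.06407499  0.1147133 ] [ 0.64600016 -0.03748331  0.12818522]
tray [[0.48969366 0.2429786  0.02060318]
 [0.67134912 0.40864644 0.03252721]]
```

View pics/crop.png

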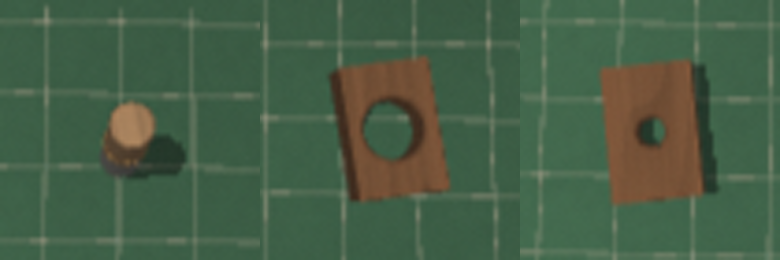

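The crop confirms the picks: the gauge has a wood handle, the middle block has the large hole and the right-hand block the small one. Moving to a hover over the gauge.

>>> carry_out(deltas=[{"tx": -0.051, "ty": -0.035, "tz": 0, "yaw": 0, "jaw": 0.085}, {"tx": -0.102, "ty": -0.07, "tz": 0, "yaw": 0, "jaw": 0.085}, {"tx": -0.154, "ty": -0.105, "tz": 0, "yaw": 0, "jaw": 0.085}, {"tx": -0.205, "ty": -0.14, "tz": 0, "yaw": 0, "jaw": 0.085}, {"tx": -0.257, "ty": -0.175, "tz": 0, "yaw": 0, "jaw": 0.085}, {"tx": -0.309, "ty": -0.21, "tz": 0, "yaw": 0, "jaw": 0.085}, {"tx": -0.36, "ty": -0.245, "tz": 0, "yaw": 0, "jaw": 0.085}, {"tx": -0.411, "ty": -0.28, "tz": 0, "yaw": 0, "jaw": 0.085}, {"tx": -0.463, "ty": -0.315, "tz": 0, "yaw": 0, "jaw": 0.085}, {"tx": -0.515, "ty": -0.35, "tz": 0, "yaw": 0, "jaw": 0.085}, {"tx": -0.57, "ty": -0.387, "tz": 0, "yaw": 0, "jaw": 0.085}, {"tx": -0.621, "ty": -0.422, "tz": 0, "yaw": 0, "jaw": 0.085}])

```text
time_s: 1.55
tcp_pos: [0.6307, -0.0487, 0.2443]
tcp_rot: [[-0.961, 0.278, -0.001], [0.278, 0.961, 0.001], [0.001, 0.0, -1.0]]
ft_force: [0.4, 0.6, -0.1]
width: 0.0851
gripper_force: 0.0
```

>>> carry_out(deltas=[{"tx": 0, "ty": 0, "tz": 0, "yaw": 0, "jaw": 0.085}, {"tx": 0, "ty": 0, "tz": 0, "yaw": 0, "jaw": 0.085}])

```text
time_s: 1.8
tcp_pos: [0.6295, -0.0469, 0.2441]
tcp_rot: [[-0.96, 0.278, -0.002], [0.278, 0.96, 0.001], [0.003, 0.0, -1.0]]
ft_force: [0.2, -0.0, -0.3]
width: 0.0851
gripper_force: 0.0
```

```bash
python3 - <<'E'
from h import *
s=robot.get_state(); print(s["time_s"],s["tcp_pos"],np.round(s["tcp_rot"],3).tolist(),s["joint_positions"])
im,d,K,R,o=cam("wrist"); save(im,"pics/w1.png"); print(R.tolist(),o)
P=cloud(d,K,R,o)
m=(d>0)&(abs(P[...,2]-.123)<.006)&(np.hypot(P[...,0]-.632,P[...,1]+.05)<.04)
v,u=np.nonzero(m); print(len(u),u.min(),u.max(),v.min(),v.max(),P[m].min(0),P[m].max(0))
E
```

```text
1.8 [ 0.62946481 -0.04687872  0.2441168 ] [[-0.96, 0.278, -0.002], [0.278, 0.96, 0.001], [0.003, 0.0, -1.0]] [-9.42260557e+00  1.55650065e+01  6.64413689e+01  3.84989552e-02
  9.81377090e+01 -8.32496998e+01]
[[0.2789595175554883, 0.9172433915920253, 0.284334570789352], [0.9603026654371767, -0.2666407116543051, -0.08198488667270826], [0.0006150767922314815, 0.2959177106380108, -0.9552132380841961]] [ 0.55524769 -0.02605966  0.37361611]
813 301 332 184 215 [ 0.61594858 -0.0636021   0.11701163] [ 0.64319278 -0.03608263  0.12555598]
```

View pics/w1.png

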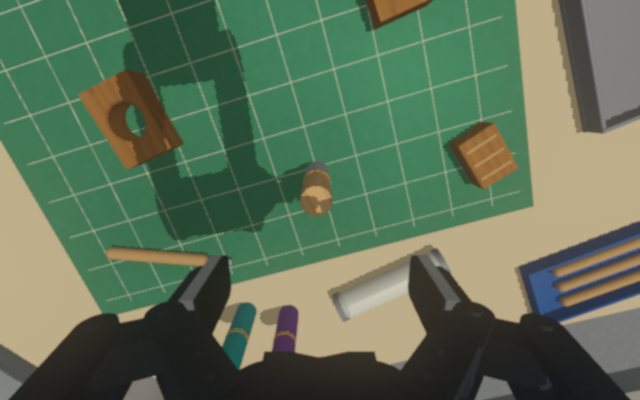

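The wrist view has the gauge top at about (317,200), which gives (0.630, -0.050) in world. The wide block is at (130,118). Lowering onto the gauge and gripping.

>>> carry_out(deltas=[{"tx": -0.001, "ty": -0.003, "tz": 0.04, "yaw": 0, "jaw": 0.085}, {"tx": -0.001, "ty": -0.003, "tz": 0.09, "yaw": 0, "jaw": 0.085}, {"tx": -0.001, "ty": -0.003, "tz": 0.13, "yaw": 0, "jaw": 0.085}, {"tx": -0.001, "ty": -0.003, "tz": 0.155, "yaw": 0, "jaw": 0.085}, {"tx": -0.001, "ty": -0.003, "tz": 0.161, "yaw": 0, "jaw": 0.085}, {"tx": -0.001, "ty": -0.003, "tz": 0.161, "yaw": 0, "jaw": 0.085}])

```text
time_s: 2.6
tcp_pos: [0.6301, -0.0493, 0.0855]
tcp_rot: [[-0.961, 0.277, 0.001], [0.277, 0.961, -0.0], [-0.001, 0.0, -1.0]]
ft_force: [0.3, 0.0, 0.1]
width: 0.0853
gripper_force: 0.0
```

>>> carry_out(deltas=[{"jaw": 0.05}, {"jaw": 0.03}, {"jaw": 0.015}, {"jaw": 0.015}, {"jaw": 0.015}, {"jaw": 0.015}, {"jaw": 0.015}, {"jaw": 0.015}], grip_force=40)

```text
invalid input
```

Each row apparently needs all of its keys.

>>> carry_out(deltas=[{"tx": 0, "ty": 0, "tz": 0.002, "yaw": 0, "jaw": 0.05}, {"tx": 0, "ty": 0, "tz": 0.002, "yaw": 0, "jaw": 0.03}, {"tx": 0, "ty": 0, "tz": 0.002, "yaw": 0, "jaw": 0.02}, {"tx": 0, "ty": 0, "tz": 0.002, "yaw": 0, "jaw": 0.02}, {"tx": 0, "ty": 0, "tz": 0.002, "yaw": 0, "jaw": 0.02}, {"tx": 0, "ty": 0, "tz": 0.002, "yaw": 0, "jaw": 0.02}, {"tx": 0, "ty": 0, "tz": 0.002, "yaw": 0, "jaw": 0.02}, {"tx": 0, "ty": 0, "tz": 0.002, "yaw": 0, "jaw": 0.02}], grip_force=40)

```text
time_s: 3.6
tcp_pos: [0.6305, -0.0502, 0.0831]
tcp_rot: [[-0.961, 0.278, 0.001], [0.278, 0.961, -0.0], [-0.001, 0.0, -1.0]]
ft_force: [-0.2, 1.0, 6.1]
width: 0.0271
gripper_force: 39.4
```

>>> carry_out(deltas=[{"tx": 0, "ty": 0, "tz": -0.02, "yaw": 0, "jaw": 0.02}, {"tx": 0, "ty": 0, "tz": -0.05, "yaw": 0, "jaw": 0.02}, {"tx": 0, "ty": 0, "tz": -0.07, "yaw": 0, "jaw": 0.02}, {"tx": 0.01, "ty": -0.035, "tz": -0.075, "yaw": 0, "jaw": 0.02}, {"tx": 0.022, "ty": -0.075, "tz": -0.075, "yaw": 0, "jaw": 0.02}, {"tx": 0.034, "ty": -0.115, "tz": -0.075, "yaw": 0, "jaw": 0.02}, {"tx": 0.046, "ty": -0.155, "tz": -0.075, "yaw": 0, "jaw": 0.02}, {"tx": 0.055, "ty": -0.185, "tz": -0.075, "yaw": 0, "jaw": 0.02}, {"tx": 0.0595, "ty": -0.201, "tz": -0.075, "yaw": 0, "jaw": 0.02}, {"tx": 0.0595, "ty": -0.201, "tz": -0.075, "yaw": 0, "jaw": 0.02}, {"tx": 0.0595, "ty": -0.201, "tz": -0.075, "yaw": 0, "jaw": 0.02}])

```text
time_s: 4.97
tcp_pos: [0.5175, -0.2258, 0.1573]
tcp_rot: [[-0.961, 0.277, 0.0], [0.277, 0.961, 0.001], [-0.0, 0.001, -1.0]]
ft_force: [-0.2, -0.6, -1.2]
width: 0.0272
gripper_force: 39.6
```

```bash
python3 - <<'E'
from h import *
s=robot.get_state(); print(s["time_s"],s["tcp_pos"],np.round(s["tcp_rot"],3).tolist(),s["width"])
a=cam("wrist"); im,d,K,R,o=a; save(im,"pics/w2.png"); np.savez("w2.npz",*a)
P=cloud(d,K,R,o)
m=((d>0)&(abs(P[...,2]-.037)<.004)&(np.hypot(P[...,0]-.518,P[...,1]+.227)<.07)).astype(np.uint8)
c=max(cv2.findContours(m,0,2)[0],key=cv2.contourArea)[:,0]
q=np.array([ray(u,v,.037,K,R,o)[:2] for u,v in c]).astype(np.float32)
print(cv2.minAreaRect(q))
E
```

```text
4.975 [ 0.51751404 -0.22582796  0.15726805] [[-0.961, 0.277, 0.0], [0.277, 0.961, 0.001], [-0.0, 0.001, -1.0]] 0.02717662922509175
((0.5151267647743225, -0.22707407176494598), (0.08657728880643845, 0.05819236859679222), 8.230135917663574)
```

View pics/w2.png

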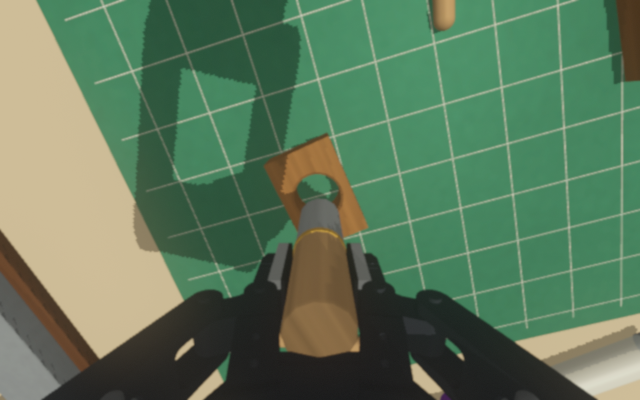

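The wrist view shows the gauge directly over the large hole (319,187). The correction is about 2 mm. Lowering in steps.

>>> carry_out(deltas=[{"tx": 0.001, "ty": -0.0015, "tz": 0.01, "yaw": 0, "jaw": 0.02}, {"tx": 0.001, "ty": -0.0015, "tz": 0.025, "yaw": 0, "jaw": 0.02}, {"tx": 0.001, "ty": -0.0015, "tz": 0.035, "yaw": 0, "jaw": 0.02}, {"tx": 0.001, "ty": -0.0015, "tz": 0.041, "yaw": 0, "jaw": 0.02}, {"tx": 0.001, "ty": -0.0015, "tz": 0.046, "yaw": 0, "jaw": 0.02}, {"tx": 0.001, "ty": -0.0015, "tz": 0.05, "yaw": 0, "jaw": 0.02}, {"tx": 0.001, "ty": -0.0015, "tz": 0.05, "yaw": 0, "jaw": 0.02}])

```text
time_s: 5.9
tcp_pos: [0.5155, -0.2278, 0.1071]
tcp_rot: [[-0.961, 0.278, -0.0], [0.278, 0.961, 0.0], [0.0, 0.0, -1.0]]
ft_force: [0.6, -0.4, -2.0]
width: 0.0268
gripper_force: 39.6
```

No contact. The foot is in the mouth of the hole, so I'll continue down.

>>> carry_out(deltas=[{"tx": 0, "ty": 0, "tz": 0.006, "yaw": 0, "jaw": 0.02}, {"tx": 0, "ty": 0, "tz": 0.013, "yaw": 0, "jaw": 0.02}, {"tx": 0, "ty": 0, "tz": 0.019, "yaw": 0, "jaw": 0.02}, {"tx": 0, "ty": 0, "tz": 0.0225, "yaw": 0, "jaw": 0.02}, {"tx": 0, "ty": 0, "tz": 0.0235, "yaw": 0, "jaw": 0.02}, {"tx": 0, "ty": 0, "tz": 0.0235, "yaw": 0, "jaw": 0.02}])

```text
time_s: 6.65
tcp_pos: [0.5157, -0.2279, 0.0839]
tcp_rot: [[-0.961, 0.278, 0.0], [0.278, 0.961, -0.0], [-0.0, 0.0, -1.0]]
ft_force: [-0.4, 0.6, -1.2]
width: 0.0267
gripper_force: 39.6
```

>>> carry_out(deltas=[{"tx": 0, "ty": 0, "tz": 0, "yaw": 0, "jaw": 0.035}, {"tx": 0, "ty": 0, "tz": 0, "yaw": 0, "jaw": 0.05}, {"tx": 0, "ty": 0, "tz": 0, "yaw": 0, "jaw": 0.085}, {"tx": 0, "ty": 0, "tz": 0, "yaw": 0, "jaw": 0.085}, {"tx": 0, "ty": 0, "tz": 0, "yaw": 0, "jaw": 0.085}, {"tx": 0, "ty": 0, "tz": -0.03, "yaw": 0, "jaw": 0.085}, {"tx": 0, "ty": 0, "tz": -0.08, "yaw": 0, "jaw": 0.085}, {"tx": 0, "ty": 0, "tz": -0.12, "yaw": 0, "jaw": 0.085}, {"tx": 0, "ty": 0, "tz": -0.12, "yaw": 0, "jaw": 0.085}, {"tx": 0, "ty": 0, "tz": -0.12, "yaw": 0, "jaw": 0.085}])

```text
time_s: 7.9
tcp_pos: [0.5153, -0.2277, 0.2031]
tcp_rot: [[-0.961, 0.278, -0.001], [0.278, 0.961, 0.001], [0.001, 0.0, -1.0]]
ft_force: [-0.6, -0.3, -1.8]
width: 0.0854
gripper_force: 0.0
```

```bash
python3 - <<'E'
from h import *
s=robot.get_state(); print(s["time_s"],s["tcp_pos"],np.round(s["tcp_rot"],3).tolist(),s["width"])
im,d,K,R,o=cam("wrist"); save(im,"pics/w3.png"); P=cloud(d,K,R,o)
r=(d>0)&(np.hypot(P[...,0]-.516,P[...,1]+.227)<.07)
m=r&(abs(P[...,2]-.123)<.01)
print(P[m].min(0),P[m].max(0),np.median(P[m][:,2]))
E
```

```text
7.9 [ 0.5153022  -0.22770866  0.20314858] [[-0.961, 0.278, -0.001], [0.278, 0.961, 0.001], [0.001, 0.0, -1.0]] 0.08536024844336663
[ 0.50120145 -0.2414357   0.11320603] [ 0.52814599 -0.21390793  0.12553978] 0.12335646071532239
```

View pics/w3.png

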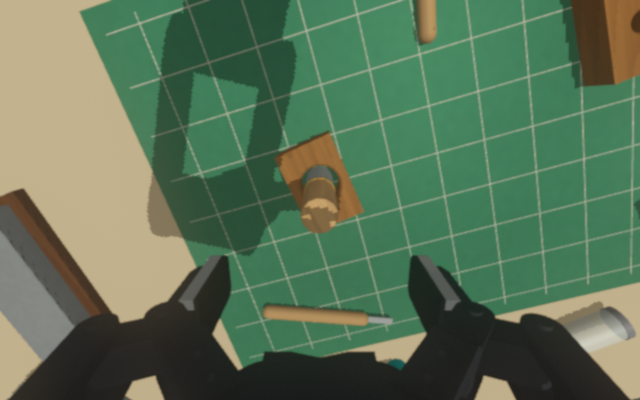

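The gauge stands in the hole: its top is at (320,212), at z 0.1234, so the foot is on the mat. Next is the narrow block.

>>> carry_out(deltas=[{"tx": 0.02, "ty": 0.039, "tz": 0, "yaw": -0.05, "jaw": 0.085}, {"tx": 0.045, "ty": 0.087, "tz": 0, "yaw": -0.12, "jaw": 0.085}, {"tx": 0.07, "ty": 0.135, "tz": 0, "yaw": -0.2, "jaw": 0.085}, {"tx": 0.095, "ty": 0.184, "tz": 0, "yaw": -0.28, "jaw": 0.085}, {"tx": 0.12, "ty": 0.232, "tz": 0, "yaw": -0.35, "jaw": 0.085}, {"tx": 0.137, "ty": 0.265, "tz": 0, "yaw": -0.39, "jaw": 0.085}, {"tx": 0.142, "ty": 0.2745, "tz": 0, "yaw": -0.4, "jaw": 0.085}, {"tx": 0.142, "ty": 0.2745, "tz": 0, "yaw": -0.4, "jaw": 0.085}, {"tx": 0.142, "ty": 0.2745, "tz": 0, "yaw": -0.4, "jaw": 0.085}])

```text
time_s: 9.07
tcp_pos: [0.4557, 0.0742, 0.2033]
tcp_rot: [[-0.993, -0.116, -0.001], [-0.116, 0.993, -0.001], [0.001, -0.001, -1.0]]
ft_force: [0.3, 0.6, -0.2]
width: 0.0853
gripper_force: 0.0
```

```bash
python3 - <<'E'
from h import *
s=robot.get_state(); print(s["time_s"],s["tcp_pos"],np.round(s["tcp_rot"],3).tolist(),s["joint_positions"][5])
im,d,K,R,o=cam("wrist"); save(im,"pics/w4.png"); P=cloud(d,K,R,o)
m=((d>0)&(abs(P[...,2]-.037)<.005)&(np.hypot(P[...,0]-.455,P[...,1]-.075)<.07)).astype(np.uint8)
c=max(cv2.findContours(m,0,2)[0],key=cv2.contourArea)[:,0]
q=np.array([ray(u,v,.037,K,R,o)[:2] for u,v in c]).astype(np.float32)
print(cv2.minAreaRect(q))
E
```

```text
9.075 [0.4556802  0.07417758 0.20327464] [[-0.993, -0.116, -0.001], [-0.116, 0.993, -0.001], [0.001, -0.001, -1.0]] -94.44648012186259
((0.4521072804927826, 0.07642566412687302), (0.08610163629055023, 0.05814177915453911), 6.642551898956299)
```

View pics/w4.png

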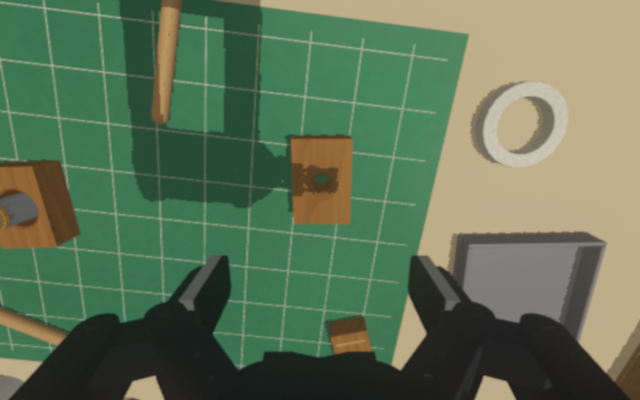

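The small-hole block is at (321,180), aligned with the jaws. Lowering and gripping.

>>> carry_out(deltas=[{"tx": 0.0023, "ty": 0.002, "tz": 0.04, "yaw": 0, "jaw": 0.085}, {"tx": 0.0023, "ty": 0.002, "tz": 0.09, "yaw": 0, "jaw": 0.085}, {"tx": 0.0023, "ty": 0.002, "tz": 0.135, "yaw": 0, "jaw": 0.085}, {"tx": 0.0023, "ty": 0.002, "tz": 0.16, "yaw": 0, "jaw": 0.085}, {"tx": 0.0023, "ty": 0.002, "tz": 0.175, "yaw": 0, "jaw": 0.085}, {"tx": 0.0023, "ty": 0.002, "tz": 0.181, "yaw": 0, "jaw": 0.085}, {"tx": 0.0023, "ty": 0.002, "tz": 0.181, "yaw": 0, "jaw": 0.07}, {"tx": 0.0023, "ty": 0.002, "tz": 0.181, "yaw": 0, "jaw": 0.055}, {"tx": 0.0023, "ty": 0.002, "tz": 0.181, "yaw": 0, "jaw": 0.05}, {"tx": 0.0023, "ty": 0.002, "tz": 0.181, "yaw": 0, "jaw": 0.05}, {"tx": 0.0023, "ty": 0.002, "tz": 0.181, "yaw": 0, "jaw": 0.05}, {"tx": 0.0023, "ty": 0.002, "tz": 0.181, "yaw": 0, "jaw": 0.05}], grip_force=40)

```text
time_s: 10.62
tcp_pos: [0.4543, 0.0771, 0.0243]
tcp_rot: [[-0.993, -0.118, 0.003], [-0.118, 0.993, 0.0], [-0.003, -0.0, -1.0]]
ft_force: [-0.5, -0.6, 5.5]
width: 0.0575
gripper_force: 45.5
```

>>> carry_out(deltas=[{"tx": 0, "ty": 0, "tz": -0.02, "yaw": 0, "jaw": 0.05}, {"tx": 0, "ty": 0, "tz": -0.06, "yaw": 0, "jaw": 0.05}, {"tx": 0, "ty": 0, "tz": -0.09, "yaw": 0, "jaw": 0.05}, {"tx": -0.02, "ty": 0.03, "tz": -0.1, "yaw": 0, "jaw": 0.05}, {"tx": -0.046, "ty": 0.07, "tz": -0.1, "yaw": 0, "jaw": 0.05}, {"tx": -0.073, "ty": 0.11, "tz": -0.1, "yaw": 0, "jaw": 0.05}, {"tx": -0.1, "ty": 0.15, "tz": -0.1, "yaw": 0, "jaw": 0.05}, {"tx": -0.126, "ty": 0.19, "tz": -0.1, "yaw": 0, "jaw": 0.05}, {"tx": -0.145, "ty": 0.22, "tz": -0.1, "yaw": 0, "jaw": 0.05}, {"tx": -0.1545, "ty": 0.2325, "tz": -0.1, "yaw": 0, "jaw": 0.05}, {"tx": -0.1545, "ty": 0.2325, "tz": -0.1, "yaw": 0, "jaw": 0.05}, {"tx": -0.1545, "ty": 0.2325, "tz": -0.1, "yaw": 0, "jaw": 0.05}])

```text
time_s: 12.12
tcp_pos: [0.5784, 0.3254, 0.1222]
tcp_rot: [[-0.993, -0.118, -0.001], [-0.118, 0.993, -0.001], [0.001, -0.001, -1.0]]
ft_force: [-0.4, -1.2, 0.2]
width: 0.0571
gripper_force: 44.8
```

```bash
python3 - <<'E'
from h import *
s=robot.get_state(); print(s["time_s"],s["tcp_pos"],s["width"],s["ft_force"])
im,d,K,R,o=cam("wrist"); save(im,"pics/w5.png")
E
```

```text
12.125 [0.57844245 0.32540221 0.122217  ] 0.057080766522717534 [-0.3944062  -1.19683333  0.1740343 ]
```

View pics/w5.png

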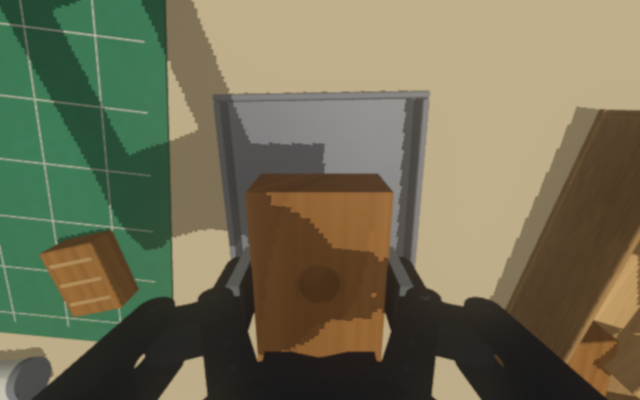

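The block is held level and aligned, centred over the tray. Lowering and releasing.

>>> carry_out(deltas=[{"tx": 0, "ty": 0, "tz": 0.02, "yaw": 0, "jaw": 0.05}, {"tx": 0, "ty": 0, "tz": 0.05, "yaw": 0, "jaw": 0.05}, {"tx": 0, "ty": 0, "tz": 0.075, "yaw": 0, "jaw": 0.05}, {"tx": 0, "ty": 0, "tz": 0.087, "yaw": 0, "jaw": 0.05}, {"tx": 0, "ty": 0, "tz": 0.092, "yaw": 0, "jaw": 0.05}, {"tx": 0, "ty": 0, "tz": 0.095, "yaw": 0, "jaw": 0.05}, {"tx": 0, "ty": 0, "tz": 0.095, "yaw": 0, "jaw": 0.05}, {"tx": 0, "ty": 0, "tz": 0.095, "yaw": 0, "jaw": 0.05}])

```text
time_s: 13.18
tcp_pos: [0.5796, 0.3264, 0.0289]
tcp_rot: [[-0.993, -0.118, 0.002], [-0.118, 0.993, 0.001], [-0.002, 0.001, -1.0]]
ft_force: [-0.1, -0.2, -1.6]
width: 0.0574
gripper_force: 44.8
```

>>> carry_out(deltas=[{"tx": 0, "ty": 0, "tz": 0, "yaw": 0, "jaw": 0.062}, {"tx": 0, "ty": 0, "tz": 0, "yaw": 0, "jaw": 0.072}, {"tx": 0, "ty": 0, "tz": 0, "yaw": 0, "jaw": 0.072}, {"tx": 0, "ty": 0, "tz": 0, "yaw": 0, "jaw": 0.072}, {"tx": 0, "ty": 0, "tz": -0.02, "yaw": 0, "jaw": 0.072}, {"tx": 0, "ty": 0, "tz": -0.06, "yaw": 0, "jaw": 0.072}, {"tx": 0, "ty": 0, "tz": -0.11, "yaw": 0, "jaw": 0.072}, {"tx": 0, "ty": 0, "tz": -0.15, "yaw": 0, "jaw": 0.072}, {"tx": 0, "ty": 0, "tz": -0.16, "yaw": 0, "jaw": 0.072}, {"tx": 0, "ty": 0, "tz": -0.16, "yaw": 0, "jaw": 0.072}])

```text
time_s: 14.42
tcp_pos: [0.5792, 0.3262, 0.1889]
tcp_rot: [[-0.993, -0.118, 0.002], [-0.118, 0.993, 0.001], [-0.002, 0.001, -1.0]]
ft_force: [0.6, -0.5, 0.4]
width: 0.0722
gripper_force: 0.0
```

```bash
python3 - <<'E'
from h import *
s=robot.get_state(); print(s["time_s"],s["tcp_pos"],s["width"])
im,d,K,R,o=cam("wrist"); save(im,"pics/w6.png"); P=cloud(d,K,R,o)
h=cv2.cvtColor(im,cv2.COLOR_RGB2HSV)
m=(d>0)&(np.hypot(P[...,0]-.578,P[...,1]-.326)<.06)&(h[...,1]>90)&(P[...,2]<.08)
q=P[m]; A=np.c_[q[:,:2],np.ones(len(q))]; print(len(q),q.mean(0),np.percentile(q[:,2],[5,50,95]))
im,d,K,R,o=cam("top"); P=cloud(d,K,R,o)
r=(d>0)&(np.hypot(P[...,0]-.515,P[...,1]+.227)<.06); g=P[r&(P[...,2]>.113)]
print("gauge",np.median(g,0))
E
```

```text
14.425 [0.57921956 0.32622125 0.18894794] 0.07219340815855939
5546 [0.57462016 0.32550349 0.03845464] [0.03117538 0.0394625  0.04064339]
gauge [ 0.51683205 -0.22726527  0.12375112]
```

View pics/w6.png

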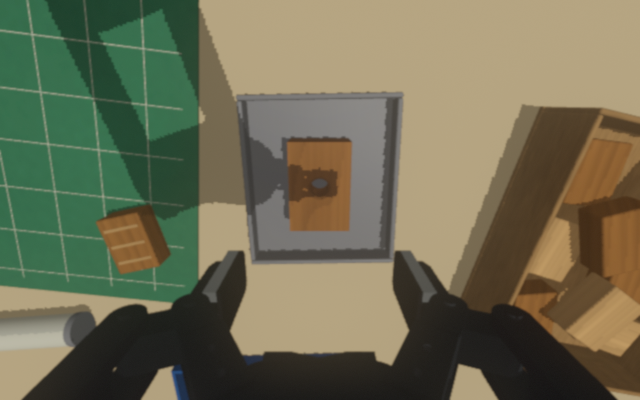

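The block lies flat in the tray at (320,185), with its top at z 0.039. The gauge is still standing upright in the wide block. Handing in.

```bash
python3 -c "
from plant import robot
print(robot.finish_job())"
```

```text
the job is handed in; nothing more can be done
None
```

The job is handed in: the gauge stands upright through the 40 mm hole, and the 18 mm block lies flat in the tray; the hand-in returned no verdict, but the last camera check showed both in place.

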